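# Fetch a dropped clamp nut from under a riser shelf

### The job

The brass nut of the flask clamp has dropped under the steel wire riser shelf. First turn the stirrer's speed selector down to step 1, the first click above off, but do not switch the stirrer off, as the sample must keep moving. Then, with the flat hook, sweep the nut out from under the shelf onto the open bench in front of it (towards the robot), a few centimetres clear of the shelf's front edge and never touched by the gripper, and lay the hook down flat on the bench, clear of the shelf; leave the bottles and the flask undisturbed.

Things in the scene. Friction and masses are not known exactly. Their poses are not given: they have to be found in the camera images.
- stirrer: White magnetic stirrer, fixed: 260 (x) x 160 (y) x 75 mm high. Origin: centre of its underside; x runs from the blue control panel (near the robot) to the steel plate at the back, z up. On the panel, dots round the knob mark its positions: red = off, then clockwise step 1 (smallest white dot) to 5 (largest). A thin rod rises to 280 mm at the back left corner, carrying the flask clamp.
- selector (a joint): Angle (rad) of the stirrer's speed selector, growing clockwise seen from above. Click positions 30 degrees apart: 0 = off, 0.524 = step 1, 1.047 = step 2, and so on to 2.618 = step 5; it starts on step 3, 4 or 5. A spring detent (about 0.08 N m to pass a click) pulls it into the nearest position when let go. The knob is not sprung otherwise; end stops just beyond off and step 5.
- selector_grip (a point): Grip point of the black selector knob: on its upright axis, 30 mm above the 75 mm high panel. Round skirt 44 mm diameter, 9 mm high; on it a bar to grasp, 44 mm long, 14 mm thick, 9 to 38 mm above the panel. The point turns with the knob: x along the bar towards its white pointer end, z up. The flask is 133 mm behind and 30 mm left of it.
- riser: Low steel wire shelf, fixed: 200 deep (x) x 360 wide (y) mm, deck from 47 (underside) to 55 mm (top) above the bench. Origin: centre of its footprint on the bench; x from front (robot side) to back, y to its left. Front edge at x = -100 mm. Front and back are open from end to end; 8 mm rods close the ends at y = +-176 mm. Only the nut lies beneath.
- nut: Dropped knurled brass nut, flat on the bench beneath the riser, seen from above between its wires (29 mm apart): 22 mm diameter, 12 mm high (narrower above 8 mm), 24 g. Origin: centre of its underside. It starts 40 to 100 mm behind the riser's front edge, at most 75 mm left or right of the riser's middle. It slides freely.
- hook_grip (a point): Centre of the flat hook's green grip, 19 mm above the hook's underside. Grip: 110 long (x), 22 wide (y, grasp this), 4 to 34 mm above the bench. Under it a flat steel strip, 4 mm thick, 14 mm wide, runs from x = -85 to +199 mm and lies on the bench; its last 14 mm (x = 185 to 199) turn sideways to the +y side, out to y = +45 mm, like an L. 140 g, balance point about 20 mm ahead (+x). z up.
- hook_crook (a point): Middle of the inner edge of the hook's turned end: 185 mm ahead (+x) of hook_grip, 26 mm to its +y side, 2 mm above the hook's underside. A nut caught in the hook rests against this edge. Axes as hook_grip.
- flask: Amber flask with blue cap on the stirrer's plate, 84 mm diameter, 125 mm high. Origin: centre of its underside. Leave it alone.
- white_bottle: White bottle with black cap on the riser's deck, 54 mm diameter, 95 mm high; origin at the centre of its underside. Leave it alone.
- amber_bottle: Amber bottle with white cap on the riser's deck, 56 mm diameter, 105 mm high; origin at the centre of its underside. Leave it alone.
- bench_bottle: White bottle with black cap standing on the bench to the right of the riser, 60 mm diameter, 110 mm high; origin at the centre of its underside. Leave it alone.

How it is judged (in metres and radians):
On the way, in this order (a step that is already met when the one before it is completed fails the run):
1. the speed selector stands on step 1 (value of joint selector between 0.4 and 0.65 rad), for 0.3 s.
2. the nut lies out in front of the riser (x of nut in the frame of riser between -0.36 and -0.13 m and y of nut in the frame of riser between -0.2 and 0.2 m and height (world z) of nut below 0.015 m), for 0.2 s.
At the end, for the whole second after the job is handed in: Selector at rest on step 1 (0.40 to 0.65 rad). Nut still on the bench in front of the riser, centre 30 to 260 mm ahead of its front edge, within 200 mm of its middle line. Hook flat on the bench (within 0.12 rad), neither grip nor turned end beneath the riser (all of step 1 and all of step 2 and (x of hook_crook in the frame of riser below -0.107 m or x of hook_crook in the frame of riser above 0.107 m or y of hook_crook in the frame of riser below -0.187 m or y of hook_crook in the frame of riser above 0.187 m) and (x of hook_grip in the frame of riser below -0.107 m or x of hook_grip in the frame of riser above 0.107 m or y of hook_grip in the frame of riser below -0.187 m or y of hook_grip in the frame of riser above 0.187 m) and height (world z) of hook_grip below 0.026 m and height (world z) of hook_crook below 0.01 m and angle between hook_grip's own z axis and vertical below 0.12 rad and linear speed of nut below 0.01 m/s); the robot touches nothing.
It fails at once if the stirrer is switched off (selector below 0.2 rad) (value of joint selector below 0.2 rad).
It fails at once if the gripper touches the nut (contact force between any of the fingers, the arm and nut above 0.3 N).
It fails at once if a bottle or the flask is shifted by more than 20 mm or tipped (distance of any of flask, white_bottle, amber_bottle, bench_bottle from where it was at the start of the episode above 0.02 m or angle between any of flask, white_bottle, amber_bottle, bench_bottle's own z axis and vertical above 0.3 rad).
It also fails if it takes over 72 s, if anything falls off the work surface, if the arm or the gripper's body presses on something with over 40 N, if the wrist force passes 120 N, or if a joint passes its speed limit or range.

### The arm

A 6-joint arm with a two-finger parallel gripper is mounted at the origin on the work surface. World frame = base frame: x ahead of the robot, y to its left, z up, the work surface at z = 0. Lengths are in mm, angles in rad, forces in N, time in s.
With the tool pointing down it reaches from about 300 to 775 mm from the base axis. Payload 14.6 kg.
Tool frame: the origin (TCP) lies midway between the tips of the shut fingers; the grasp point (between the pads) lies 19 mm behind it (manip.hold_point_z is the distance from the TCP to the grasp point, in mm); z points along the fingers, y is the direction in which the jaws open and shut (so a half turn about z gives the same grasp; the last joint's range is limited). The gripper opens to 94 mm and grips with 3 to 60 N. Pads are 16 mm wide; open, the fingers measure 119 mm over their backs; the gripper's body (75 mm by 177 mm) begins 78 mm behind the grasp point.
Start: joints at [-1.349, 0.3, 1.521, -0, 1.321, -0.067], TCP at [156.634, -527.214, 205.446] pointing down, gripper open.
Joint ranges: [-3.03, 3.03], [-0.79, 2.21], [0.23, 2.52], [-1.04, 4.18], [0, 3.07], [-2.55, 2.55]. Speed limits (rad/s): [2.22, 2.22, 2.57, 3.14, 3.14, 3.14].

### API

Orientations are given as [roll, pitch, yaw] about the fixed x, y, z axes, in that order (R = Rz(yaw) Ry(pitch) Rx(roll)).
In Python, from cell import manip gives the robot as it stands.
- The arm moves only by the shell command python3 -m crank 'ROWS' [OPENING] [FORCE]. ROWS is JSON, a list of rows, each an object with "offset": the shift along the world's x, y, z in m, a list of three; "spin": the turn about the world's z in degrees. In form: [{"offset": [dx, dy, dz], "spin": spin}, ...]. A call has exactly 8 rows; each row is the pose to reach, as a shift and turn from the pose measured when the call began; what a row does not reach only later rows make up. A row lasts 1/12 s, in which the tool goes at most 41.7 mm and 7.16 degrees, less where a joint would pass 70% of its speed; a pose out of reach is approached as far as the arm can. A call with a gripper value outside its range is refused whole. OPENING is the opening, from 0 (shut) to 1 (fully open), set as the call begins (- or left out, the last holds). The fingers move at their own pace and stop on an object; FORCE is the grip in N (left out, the last holds). Time passes only in rows, so rows that repeat a pose let the fingers close, or fill a call up. It gives the time, the measured TCP pose, the force and the opening at its end, in the units of the state.
- manip.read_state(): the state, without advancing time (a new reading comes with each control period).
- manip.camera(name): name is "scene" or "top" or "wrist"; returns a dict with "pixels" (384x512x3 uint8, red, green, blue), "fx", "fy", "cx", "cy" (pixels), "extrinsics" (4x4, takes a point from world to camera coordinates); the wrist camera has in their place "hand_eye" (4x4, takes a point from camera to tool coordinates, whose origin is the TCP and whose axes are the flange's). Camera axes: x right, y down, z forward; pixel columns grow to the right and rows downward; lengths in mm; the calibration is good to about 2 mm. A picture is of the moment at which its call begins: read the wrist's pose just before it. There is no depth.
- manip.sign_off(): hands the job in, once; it reports no verdict.
Trained networks look in a picture, given as the dict that the camera call returned (one of the last four; its "shot" number tells which), for a name from the list of things; names that differ only in an ending like _2 or _b are one class to them, and where a whole thing is asked for, a point or a joint stands for the part that bears it (a point fixed in the world has none). Each returns a list of dicts, best first, with "conf" (0 to 1); they miss things now and then, are a little off and sometimes report something else, mostly with a low value. They report only what shows in the picture. A call takes as long as a camera call.
- manip.search_frame(picture, name): "location" ([x, y, z] in mm, in world coordinates, good to about 4 mm: the middle of the surface that is visible of it).
- manip.masks_of(picture, name): "mask" (384x512 bool, what is visible of it).
The state is a dict: "clock": time; "joints": joint angles; "qd": joint speeds; "effort": joint torques, N m; "eef_pos": TCP position; "eef_rot": TCP orientation; "wrist_force": force on the tool from outside, world axes, zero at the start; "moment": the same for the moment, N m; "finger_gap": finger opening in mm.
Only numpy, scipy, OpenCV 4.12 (cv2) and the standard library are available. Lean on these libraries where they do the work, as an engineer would, in place of code of your own. Each camera call takes 0.05 s, during which the arm holds its last target. There are 200 camera calls.

## Working session

There is one attempt and no reset: what is moved stays moved. The work goes in short steps, Python scripts to look and compute and a shell command to move; the robot and the scene stay as the last step left them, time stands still between calls to the robot, and variables do not carry over. Pictures are saved under pics/ and viewed, about 8 in all and at most 12, crops included, and the job is handed in when it is done.

```bash
mkdir -p pics; ls; cat > h.py <<'E'
from cell import manip
import numpy as np, cv2
def save(p,n,crop=None,scale=1):
    im=p["pixels"][:,:,::-1]
    if crop: im=im[crop[1]:crop[3],crop[0]:crop[2]]
    cv2.imwrite("pics/"+n,cv2.resize(im,None,fx=scale,fy=scale,interpolation=cv2.INTER_CUBIC))
def ray(p,u,v,z):
    E=np.array(p["extrinsics"]);R=E[:3,:3];t=E[:3,3]
    d=R.T@np.array([(u-p["cx"])/p["fx"],(v-p["cy"])/p["fy"],1]);c=-R.T@t
    return c+d*(z-c[2])/d[2]
def proj(p,X):
    E=np.array(p["extrinsics"]);c=E[:3,:3]@np.array(X)+E[:3,3]
    return p["fx"]*c[0]/c[2]+p["cx"],p["fy"]*c[1]/c[2]+p["cy"]
E
python3 - <<'E'
from h import *
for cam in("top","scene"):
    p=manip.camera(cam); save(p,cam+"0.png",scale=1.5)
    for n in("stirrer","selector_grip","riser","nut","hook_grip","flask","white_bottle","amber_bottle","bench_bottle"):
        print(cam,n,[(np.round(r["location"]).tolist(),round(r["conf"],2)) for r in manip.search_frame(p,n)][:3])
s=manip.read_state();print(s)
E
```

```text
pics
top stirrer [([556.0, 295.0, 74.0], 0.59)]
top selector_grip [([498.0, 282.0, 97.0], 0.78)]
top riser []
top nut [([676.0, -117.0, 6.0], 0.42)]
top hook_grip [([425.0, -141.0, 6.0], 0.89)]
top flask [([619.0, 315.0, 204.0], 0.84), ([735.0, 26.0, 122.0], 0.58)]
top white_bottle [([737.0, 27.0, 126.0], 0.61)]
top amber_bottle [([733.0, -200.0, 126.0], 0.73), ([600.0, -406.0, 75.0], 0.28)]
top bench_bottle [([618.0, 315.0, 207.0], 0.68), ([599.0, -403.0, 75.0], 0.56), ([707.0, -85.0, 56.0], 0.34)]
scene stirrer [([635.0, 293.0, 76.0], 0.69)]
scene selector_grip [([510.0, 285.0, 92.0], 0.48)]
scene riser [([726.0, -84.0, 56.0], 0.72)]
scene nut []
scene hook_grip [([439.0, -164.0, 9.0], 0.89)]
scene flask [([649.0, 311.0, 180.0], 0.87)]
scene white_bottle [([760.0, 20.0, 121.0], 0.75)]
scene amber_bottle [([755.0, -197.0, 125.0], 0.61)]
scene bench_bottle [([622.0, -408.0, 69.0], 0.67)]
{'clock': 1.0, 'joints': array([-1.34860174e+00,  2.99918488e-01,  1.52101311e+00,  1.02477885e-05,
        1.32072125e+00, -6.66192713e-02]), 'qd': array([-0.0011435 , -0.00115482, -0.00042939,  0.00027841, -0.00134105,
       -0.00053991]), 'effort': array([-2.36373424e-03, -5.31675875e+01, -3.52924061e+01,  7.07895588e-02,
        2.12813832e-02, -2.41169559e-06]), 'eef_pos': array([ 156.63341527, -527.20272249,  205.42988269]), 'eef_rot': array([-3.14153325e+00, -1.39140612e-05,  2.88811322e-01]), 'wrist_force': array([-0.14412328, -0.21715526, -0.31087097]), 'moment': array([-0.02624722,  0.01281803, -0.02707238]), 'finger_gap': 94.24685646733283}
```

View pics/top0.png

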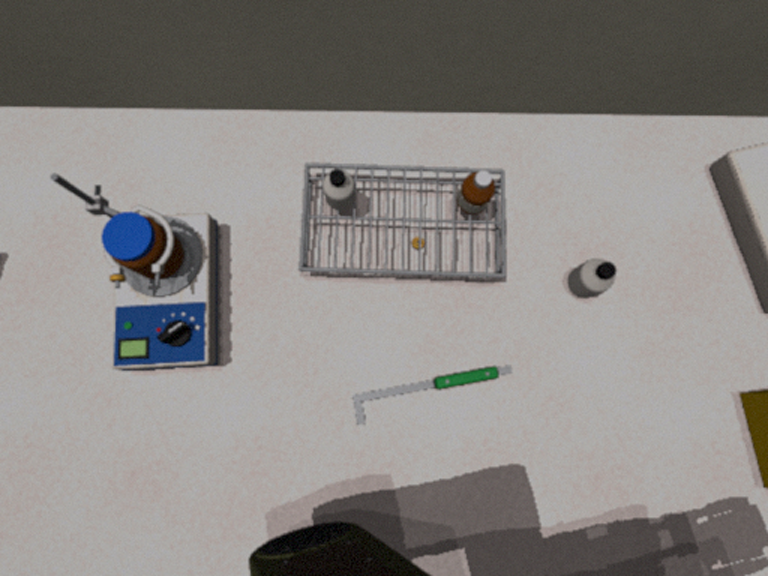

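View pics/scene0.png

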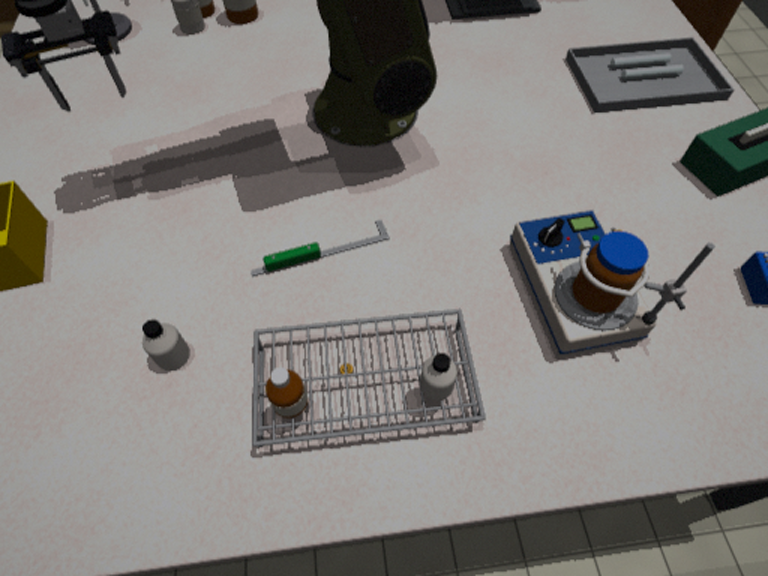

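The top view shows the hook pointing left (corner at 358,400, grip at 466,377), the nut between the wires at (417,243), and the knob at (176,333) with its pointer to the upper right. I'll move above the knob and look from close up.

```bash
R='{"offset":[0.12,0.27,0.1],"spin":0}'
python3 -m crank '[{"offset":[0.02,0.03,0.02],"spin":0},{"offset":[0.035,0.07,0.04],"spin":0},{"offset":[0.05,0.11,0.06],"spin":0},{"offset":[0.065,0.15,0.08],"spin":0},{"offset":[0.08,0.185,0.09],"spin":0},{"offset":[0.095,0.22,0.09],"spin":0},{"offset":[0.11,0.255,0.09],"spin":0},{"offset":[0.125,0.29,0.09],"spin":0}]' 1 &&
python3 -m crank '[{"offset":[0.015,0.037,0],"spin":0},{"offset":[0.03,0.074,0],"spin":0},{"offset":[0.045,0.111,0],"spin":0},{"offset":[0.06,0.148,0],"spin":0},{"offset":[0.075,0.185,0],"spin":0},{"offset":[0.09,0.22,0],"spin":0},{"offset":[0.105,0.255,0],"spin":0},{"offset":[0.12,0.29,0],"spin":0}]' &&
python3 -m crank '[{"offset":[0.015,0.037,0],"spin":0},{"offset":[0.03,0.074,0],"spin":0},{"offset":[0.045,0.111,0],"spin":0},{"offset":[0.06,0.148,0],"spin":0},{"offset":[0.075,0.185,0],"spin":0},{"offset":[0.09,0.21,0],"spin":0},{"offset":[0.1,0.23,0],"spin":0},{"offset":[0.1,0.23,0],"spin":0}]'
python3 - <<'E'
from h import *
s=manip.read_state();print(s["eef_pos"],s["eef_rot"],s["clock"])
p=manip.camera("wrist");save(p,"w1.png",scale=1.5);print(p["hand_eye"],p["fx"],p["cx"],p["cy"])
E
```

```text
clock: 1.67
eef_pos: [280.7, -238.0, 296.0]
eef_rot: [3.14, -0.001, 0.288]
wrist_force: [1.6, -0.3, -0.1]
finger_gap: 93.9
clock: 2.33
eef_pos: [400.9, 54.2, 296.2]
eef_rot: [3.14, -0.002, 0.289]
wrist_force: [-0.4, -1.9, 0.4]
finger_gap: 94.2
clock: 3.0
eef_pos: [501.6, 287.1, 294.9]
eef_rot: [3.14, -0.0, 0.291]
wrist_force: [-0.2, -1.2, -1.3]
finger_gap: 94.2
[501.55527423 287.08740549 294.90285612] [ 3.14020508e+00 -3.51434385e-05  2.90856679e-01] 3.0
[[-9.51454474e-05 -9.59550859e-01 -2.81535326e-01  8.16706928e+01]
 [ 9.99999723e-01  1.16568233e-04 -7.35249007e-04  2.47536172e-01]
 [ 7.38326892e-04 -2.81535318e-01  9.59550582e-01 -1.78018112e+02]
 [ 0.00000000e+00  0.00000000e+00  0.00000000e+00  1.00000000e+00]] 325.35407804287297 258.63262902210147 196.55291562584702
```

View pics/w1.png

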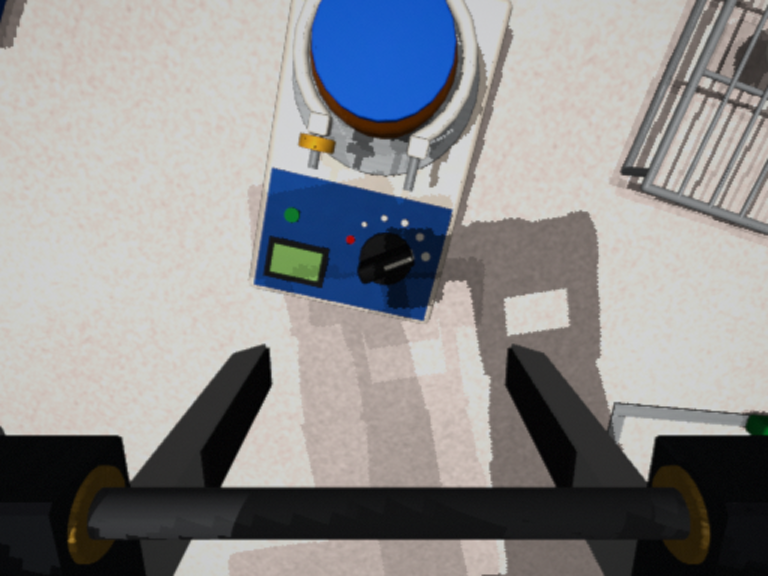

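The wrist view shows the red dot at (350,240), white dots at (364,224), (384,218), (404,223), (419,237) and (426,257), and the bar's white line from about (386,270) to (412,260), near step 5.

```bash
cat >> h.py <<'E'
from scipy.spatial.transform import Rotation as Rn
def wrist():
    s=manip.read_state(); p=manip.camera("wrist")
    T=np.eye(4);T[:3,:3]=Rn.from_euler("xyz",s["eef_rot"]).as_matrix();T[:3,3]=s["eef_pos"]
    p["extrinsics"]=np.linalg.inv(T@np.array(p["hand_eye"]));return s,p
E
python3 - <<'E'
from h import *
s,p=wrist()
d=np.array([ray(p,u/1.5,v/1.5,75)[:2] for u,v in[(350,240),(364,224),(384,218),(404,223),(419,237),(426,257)]])
A=np.c_[2*d,np.ones(6)];c=np.linalg.lstsq(A,(d**2).sum(1),rcond=None)[0];cc=c[:2]
print("centre",cc,"r",np.sqrt(c[2]+cc@cc)); print("dot angles",np.degrees(np.arctan2(*(d-cc).T[::-1])))
for a in ((386,270),(412,260)): print(ray(p,a[0]/1.5,a[1]/1.5,113)[:2])
print([ray(p,u/1.5,v/1.5,75)[:2] for u,v in((271,169),(452,210),(427,321),(254,284))])
r=manip.search_frame(p,"selector_grip");print([(x["location"],x["conf"]) for x in r])
p=wrist()[1] if 0 else p
save(p,"k1.png",(220,130,300,220),6)
E
```

```text
centre [497.04816217 286.04161259] r 33.36590131371757
dot angles [ 78.55573502  47.95913095  18.62206573 -10.47954494 -40.14914471
 -71.16229133]
[496.51495901 285.33451924]
[509.5309543  268.76881662]
[array([540.35888875, 393.30929189]), array([550.83400631, 245.88724758]), array([454.54471509, 236.01016802]), array([444.27070148, 386.21785073])]
[([501.7, 291.5, 101.5], 0.86)]
```

View pics/k1.png

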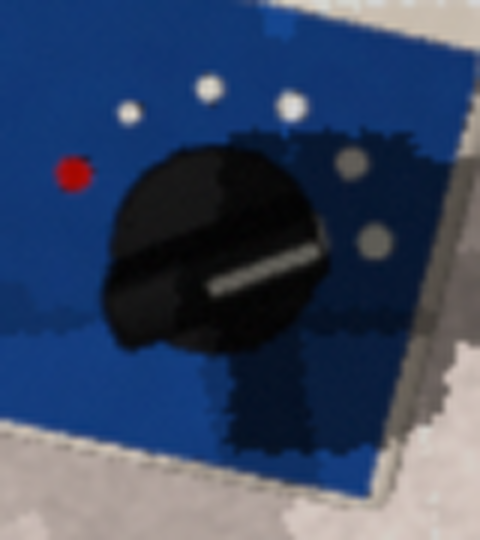

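The knob centre is about (497,286) and step 1 points at 48° in the world frame. The pointer reads about -50°, so step 4 or 5. Only the absolute target matters. I'll grasp at a yaw of about 150°, which keeps the gripper body clear of the flask, and then turn to 228° (= 48 + 180).

```bash

python3 -m crank '[{"offset":[-0.004,-0.001,0],"spin":7},{"offset":[-0.004,-0.001,0],"spin":14},{"offset":[-0.004,-0.001,0],"spin":21},{"offset":[-0.004,-0.001,0],"spin":28},{"offset":[-0.004,-0.001,0],"spin":35},{"offset":[-0.004,-0.001,0],"spin":42},{"offset":[-0.004,-0.001,0],"spin":49},{"offset":[-0.004,-0.001,0],"spin":56}]' 1 &&
python3 -m crank '[{"offset":[0,0,0],"spin":7},{"offset":[0,0,0],"spin":14},{"offset":[0,0,0],"spin":21},{"offset":[0,0,0],"spin":28},{"offset":[0,0,0],"spin":35},{"offset":[0,0,0],"spin":42},{"offset":[0,0,0],"spin":49},{"offset":[0,0,0],"spin":56}]' &&
python3 -m crank '[{"offset":[0,0,-0.02],"spin":7},{"offset":[0,0,-0.04],"spin":14},{"offset":[0,0,-0.06],"spin":21},{"offset":[0,0,-0.07],"spin":21},{"offset":[0,0,-0.07],"spin":21},{"offset":[0,0,-0.07],"spin":21},{"offset":[0,0,-0.07],"spin":21},{"offset":[0,0,-0.07],"spin":21}]'
python3 - <<'E'
from h import *
s,p=wrist();print(s["eef_pos"],s["eef_rot"],s["joints"])
save(p,"w2.png",scale=1.5)
r=manip.search_frame(p,"selector_grip");print([(x["location"],x["conf"]) for x in r])
print([np.array(proj(p,(497,286,z)))*1.5 for z in(75,113)])
for a in range(6):
  t=np.radians(78-30*a);print(a,np.array(proj(p,(497+33.4*np.cos(t),286+33.4*np.sin(t),75)))*1.5)
E
```

```text
clock: 3.82
eef_pos: [496.6, 281.7, 296.7]
eef_rot: [3.139, -0.002, 1.271]
wrist_force: [-0.8, 0.3, -0.2]
finger_gap: 94.1
clock: 4.48
eef_pos: [496.3, 280.5, 297.4]
eef_rot: [3.138, -0.001, 2.253]
wrist_force: [-0.5, -0.2, -0.0]
finger_gap: 93.8
clock: 5.15
eef_pos: [496.7, 280.6, 228.8]
eef_rot: [3.137, -0.0, 2.618]
wrist_force: [0.7, 0.0, -0.4]
finger_gap: 94.2
[496.7104252  280.57041621 228.80304564] [ 3.13659711e+00 -2.33654708e-04  2.61761118e+00] [ 0.44854764  0.32664904  1.43149969  0.0030625   1.3794485  -0.59884306]
[([491.4, 290.6, 97.0], 0.9)]
[array([394.48727291, 271.51423355]), array([395.54541325, 285.69328596])]
0 [440.38771645 256.93671087]
1 [440.951435   281.06756157]
2 [429.27738479 302.05469227]
3 [408.74606516 314.65726965]
4 [384.65408321 315.9006554 ]
5 [363.00167257 305.4914913 ]
```

View pics/w2.png

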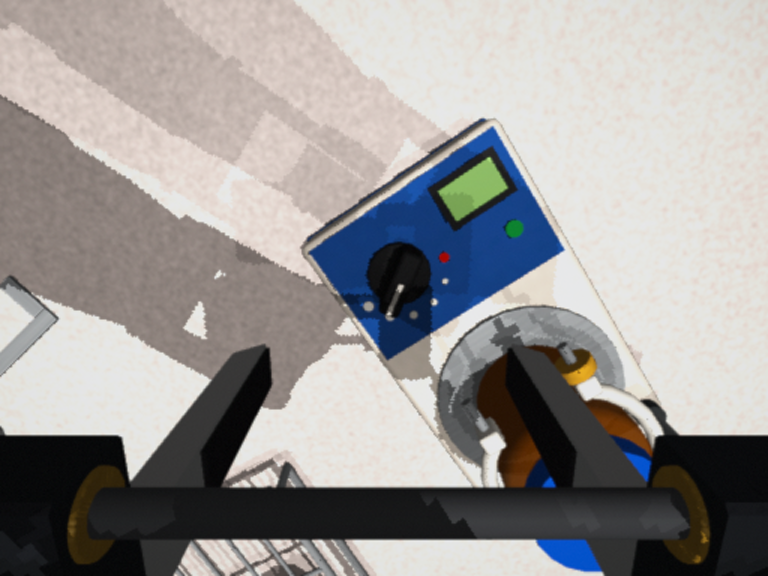

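The pointer is at (388,317), on the step 4 dot. Before descending I'll check the clearance to the clamp's screw tips.

```bash
python3 - <<'E'
from h import *
s,p=wrist()
T=np.eye(4);T[:3,:3]=Rn.from_euler("xyz",[3.14,0,.2909]).as_matrix();T[:3,3]=[501.56,287.09,294.9]
q=dict(p);q["extrinsics"]=np.linalg.inv(T@np.array(p["hand_eye"]))
t=manip.camera("top")
for z in(90,120,150,180):
  print(z,"L",ray(q,313/1.5,166/1.5,z)[:2].round(),"R",ray(q,410/1.5,190/1.5,z)[:2].round(), "from top: L",ray(t,110/1.5,285/1.5,z)[:2].round(),"R",ray(t,155/1.5,287/1.5,z)[:2].round())
E
```

```text
90 L [555. 363.] R [559. 287.] from top: L [578. 400.] R [575. 326.]
120 L [557. 358.] R [560. 289.] from top: L [572. 385.] R [570. 314.]
150 L [559. 354.] R [562. 291.] from top: L [566. 370.] R [564. 301.]
180 L [561. 350.] R [564. 292.] from top: L [561. 355.] R [558. 289.]
```

The two views agree that the screw tips are at z≈180, near (561,352) and (562,290). I'll use a yaw of 168° so the gripper body clears them, and closing the jaws will align the bar towards step 3.

```bash

python3 -m crank '[{"offset":[0.001,0.0065,0],"spin":6},{"offset":[0.001,0.0065,0],"spin":12},{"offset":[0.001,0.0065,0],"spin":18},{"offset":[0.001,0.0065,-0.02],"spin":18},{"offset":[0.001,0.0065,-0.04],"spin":18},{"offset":[0.001,0.0065,-0.06],"spin":18},{"offset":[0.001,0.0065,-0.07],"spin":18},{"offset":[0.001,0.0065,-0.07],"spin":18}]' 1
```

```text
clock: 6.02
eef_pos: [496.7, 286.7, 155.9]
eef_rot: [3.14, -0.004, 2.933]
wrist_force: [0.3, -0.2, 0.7]
finger_gap: 94.0
```

```bash

python3 -m crank '[{"offset":[0.001,0,-0.015],"spin":0},{"offset":[0.001,0,-0.03],"spin":0},{"offset":[0.001,0,-0.045],"spin":0},{"offset":[0.001,0,-0.055],"spin":0},{"offset":[0.001,0,-0.061],"spin":0},{"offset":[0.001,0,-0.065],"spin":0},{"offset":[0.001,0,-0.065],"spin":0},{"offset":[0.001,0,-0.065],"spin":0}]' 1 && python3 -m crank '[{"offset":[0,0,0],"spin":0},{"offset":[0,0,0],"spin":0},{"offset":[0,0,0],"spin":0},{"offset":[0,0,0],"spin":0},{"offset":[0,0,0],"spin":0},{"offset":[0,0,0],"spin":0},{"offset":[0,0,0],"spin":0},{"offset":[0,0,0],"spin":0}]' 0.1 20; python3 -c "
from h import *
s=manip.read_state();print(s['moment'],s['finger_gap'])"
```

```text
clock: 6.68
eef_pos: [498.0, 286.9, 91.6]
eef_rot: [3.139, -0.003, 2.933]
wrist_force: [-0.1, 0.0, 1.1]
finger_gap: 94.1
clock: 7.35
eef_pos: [498.0, 286.9, 91.6]
eef_rot: [3.139, -0.003, 2.933]
wrist_force: [0.1, -0.3, 0.0]
finger_gap: 43.9
[ 0.0530744  -0.12950329 -0.06110899] 43.91562298964017
```

```bash

python3 -m crank '[{"offset":[0,0,0],"spin":0},{"offset":[0,0,0],"spin":0},{"offset":[0,0,0],"spin":0},{"offset":[0,0,0],"spin":0},{"offset":[0,0,0],"spin":0},{"offset":[0,0,0],"spin":0},{"offset":[0,0,0],"spin":0},{"offset":[0,0,0],"spin":0}]' 0.1 20; python3 -c "
from h import *
s=manip.read_state();print(s['moment'],s['finger_gap'])"
```

```text
clock: 8.02
eef_pos: [498.4, 288.8, 92.0]
eef_rot: [3.135, -0.002, 2.933]
wrist_force: [2.7, 15.0, -3.0]
finger_gap: 21.7
[ 2.63923895 -0.56282261 -0.24055637] 21.68960331997166
```

```bash

python3 -m crank '[{"offset":[0,0.001,0],"spin":0},{"offset":[0,0.002,0],"spin":0},{"offset":[0,0.002,0],"spin":0},{"offset":[0,0.002,0],"spin":0},{"offset":[0,0.002,0],"spin":0},{"offset":[0,0.002,0],"spin":0},{"offset":[0,0.002,0],"spin":0},{"offset":[0,0.002,0],"spin":0}]' 0.05 20; python3 -c "
from h import *
s=manip.read_state();print(s['moment'],s['finger_gap'])"
```

```text
clock: 8.68
eef_pos: [499.2, 288.8, 92.0]
eef_rot: [3.138, -0.0, 2.933]
wrist_force: [4.6, -13.6, 0.8]
finger_gap: 13.7
[-2.52671605 -1.07770913  0.08368891] 13.719288072987531
```

```bash

python3 -m crank '[{"offset":[0,-0.001,0],"spin":6},{"offset":[0,-0.001,0],"spin":12},{"offset":[0,-0.001,0],"spin":18},{"offset":[0,-0.001,0],"spin":24},{"offset":[0,-0.001,0],"spin":30},{"offset":[0,-0.001,0],"spin":36},{"offset":[0,-0.001,0],"spin":42},{"offset":[0,-0.001,0],"spin":48}]' - 30; python3 -c "
from h import *
s=manip.read_state();print(s['moment'],s['eef_rot'],s['finger_gap'],s['joints'][5])"
```

```text
clock: 9.35
eef_pos: [499.2, 288.4, 92.1]
eef_rot: [3.138, 0.001, -2.508]
wrist_force: [1.0, 7.6, -1.3]
finger_gap: 13.8
[ 1.18795213 -0.29076424  0.02841176] [ 3.13769778e+00  5.24491337e-04 -2.50759941e+00] 13.817220142584292 -1.7481790474342702
```

```bash

python3 -m crank '[{"offset":[0,0,0],"spin":5},{"offset":[0,0,0],"spin":9},{"offset":[0,0,0],"spin":12},{"offset":[0,0,0],"spin":12},{"offset":[0,0,0],"spin":12},{"offset":[0,0,0],"spin":12},{"offset":[0,0,0],"spin":12},{"offset":[0,0,0],"spin":12}]' && python3 -m crank '[{"offset":[0,0,0],"spin":0},{"offset":[0,0,0],"spin":0},{"offset":[0,0,0],"spin":0},{"offset":[0,0,0],"spin":0},{"offset":[0,0,0],"spin":0},{"offset":[0,0,0],"spin":0},{"offset":[0,0,0.005],"spin":0},{"offset":[0,0,0.015],"spin":0}]' 0.5 && python3 -m crank '[{"offset":[0,0,0.03],"spin":0},{"offset":[0,0,0.06],"spin":0},{"offset":[0,0,0.09],"spin":0},{"offset":[0,0,0.12],"spin":0},{"offset":[0,0,0.15],"spin":0},{"offset":[0,0,0.18],"spin":0},{"offset":[0,0,0.2],"spin":0},{"offset":[0,0,0.2],"spin":0}]' 1
python3 - <<'E'
from h import *
s,p=wrist();print(s["eef_pos"],s["eef_rot"])
a=p["pixels"][60:260,150:400][:,:,::-1]
t=manip.camera("top");b=t["pixels"][190:260,60:160][:,:,::-1]
a=cv2.resize(a,None,fx=2,fy=2);b=cv2.resize(b,None,fx=2.8,fy=2.8);c=np.zeros((400,800,3),np.uint8);c[:400,:500]=a;c[:b.shape[0],510:790]=b;cv2.imwrite("pics/k3.png",c)
E
```

```text
clock: 10.02
eef_pos: [499.2, 288.5, 92.0]
eef_rot: [3.138, 0.001, -2.299]
wrist_force: [0.6, 1.8, -0.7]
finger_gap: 13.9
clock: 10.68
eef_pos: [498.7, 288.2, 106.7]
eef_rot: [3.137, -0.001, -2.299]
wrist_force: [-0.3, -0.1, 0.5]
finger_gap: 46.9
clock: 11.35
eef_pos: [499.4, 288.6, 312.5]
eef_rot: [3.14, 0.006, -2.299]
wrist_force: [-0.4, -0.6, 0.1]
finger_gap: 93.5
[499.38686323 288.59822596 312.51531939] [ 3.1399742   0.00616567 -2.29891898]
```

View pics/k3.png

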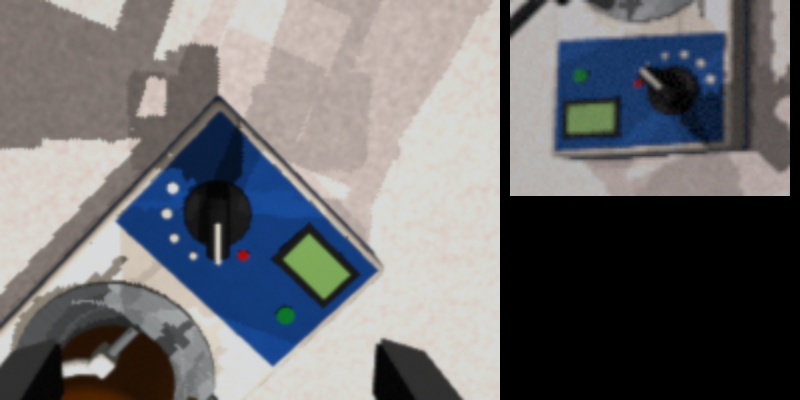

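The pointer now covers the step 1 dot between red and the second white dot, so the selector is on step 1. Next I'll locate the hook, riser and nut numerically.

```bash
python3 - <<'E'
from h import *
t=manip.camera("top");sc=manip.camera("scene")
r=manip.masks_of(t,"hook_grip");print(len(r),[x["conf"] for x in r])
m=r[0]["mask"];v,u=np.nonzero(m);print(m.sum(),u.min(),u.max(),v.min(),v.max())
im=t["pixels"].astype(int);g=(im[:,:,1]>im[:,:,0]+35)&(im[:,:,1]>im[:,:,2]+35);g[:,:200]=0;g[:200]=0
v,u=np.nonzero(g);P=np.array([ray(t,a,b,30)[:2] for a,b in zip(u,v)]);c=(P.max(0)+P.min(0))/2
print("grip",P.mean(0),c,len(P));w,V=np.linalg.eigh(np.cov(P.T));print("axis",np.degrees(np.arctan2(V[1,1],V[0,1])))
for n,q in dict(tail=(511,369),corner=(355,399),tip=(361,423)).items():print(n,ray(t,q[0]/1.5,q[1]/1.5,4)[:2].round(1))
for n,q in dict(FL=(300,275),FR=(506,279),BR=(504,170),BL=(305,164)).items():print("riser",n,ray(t,q[0]/1.5,q[1]/1.5,55)[:2].round(1))
for n,q in dict(FL=(460,312),FR=(254,330),BR=(254,452),BL=(482,418)).items():pass
for n,q in dict(a=(254,327),b=(461,311),c=(482,415),d=(254,447)).items():print("riser scene",n,ray(sc,q[0]/1.5,q[1]/1.5,55)[:2].round(1))
for cam in(t,sc):
  for x in manip.masks_of(cam,"nut")[:2]:
    v,u=np.nonzero(x["mask"]);print("nut",x["conf"],len(u),ray(cam,u.mean(),v.mean(),8)[:2].round(1))
  print([(x["location"],x["conf"]) for x in manip.search_frame(cam,"nut")])
print("nut px top",ray(t,417.5/1.5,242.5/1.5,8)[:2],"scene",ray(sc,346/1.5,369/1.5,8)[:2])
E
```

```text
1 [0.78]
849 236 340 243 282
grip [ 435.61935573 -192.93657128] [ 435.49845864 -193.27774598] 290
axis 101.04592303455087
tail [ 451.3 -277.7]
corner [396.7  -3.5]
tip [356.2 -14.6]
riser FL [605.5  93.3]
riser FR [ 602.7 -262. ]
riser BR [ 802.6 -265.3]
riser BL [809.2  92. ]
riser scene a [ 603.1 -261.1]
riser scene b [620.3  96.4]
riser scene c [806.5  88.6]
riser scene d [ 808.7 -261.9]
nut 0.47 289 [510.7 317.6]
nut 0.43 43 [ 680.4 -113.5]
[([678.3, -114.7, 5.5], 0.55)]
nut 0.6 43 [ 678.8 -111.4]
[([680.6, -108.9, 9.1], 0.57)]
nut px top [ 679.01523523 -113.19228682] scene [ 680.59601658 -113.25186877]
```

```bash

python3 -m crank '[{"offset":[-0.003,-0.02,0],"spin":-7},{"offset":[-0.006,-0.04,0],"spin":-14},{"offset":[-0.009,-0.06,0],"spin":-21},{"offset":[-0.012,-0.08,0],"spin":-28},{"offset":[-0.015,-0.1,0],"spin":-35},{"offset":[-0.018,-0.125,0],"spin":-42},{"offset":[-0.02,-0.15,0],"spin":-49},{"offset":[-0.023,-0.175,0],"spin":-56}]' 1 &&
python3 -m crank '[{"offset":[-0.003,-0.025,-0.005],"spin":-7},{"offset":[-0.006,-0.05,-0.01],"spin":-14},{"offset":[-0.009,-0.075,-0.02],"spin":-21},{"offset":[-0.012,-0.1,-0.03],"spin":-28},{"offset":[-0.015,-0.125,-0.04],"spin":-35},{"offset":[-0.018,-0.15,-0.05],"spin":-42},{"offset":[-0.02,-0.175,-0.06],"spin":-49},{"offset":[-0.023,-0.2,-0.07],"spin":-56}]' &&
python3 -m crank '[{"offset":[-0.003,-0.025,-0.01],"spin":-7},{"offset":[-0.006,-0.05,-0.02],"spin":-14},{"offset":[-0.01,-0.075,-0.03],"spin":-15},{"offset":[-0.014,-0.095,-0.04],"spin":-15},{"offset":[-0.018,-0.106,-0.05],"spin":-15},{"offset":[-0.018,-0.106,-0.05],"spin":-15},{"offset":[-0.018,-0.106,-0.05],"spin":-15},{"offset":[-0.018,-0.106,-0.05],"spin":-15}]'
python3 - <<'E'
from h import *
s,p=wrist();print(s["eef_pos"],np.degrees(s["eef_rot"]))
im=p["pixels"].astype(int);g=((im[:,:,1]>im[:,:,0]+35)&(im[:,:,1]>im[:,:,2]+35)).astype(np.uint8)
n,l,st,_=cv2.connectedComponentsWithStats(g);k=1+st[1:,4].argmax();v,u=np.nonzero(l==k);print(st[k])
P=np.array([ray(p,a,b,30)[:2] for a,b in zip(u,v)]).astype(np.float32)
print(P.mean(0),cv2.minAreaRect(P))
w,V=np.linalg.eigh(np.cov(P.T));print("axis",np.degrees(np.arctan2(V[1,1],V[0,1])))
save(p,"w4.png",scale=1.5)
E
```

```text
clock: 12.47
eef_pos: [475.3, 112.1, 305.9]
eef_rot: [3.137, -0.002, 3.001]
wrist_force: [-0.9, -0.1, 1.4]
finger_gap: 93.6
clock: 13.13
eef_pos: [451.9, -89.0, 235.3]
eef_rot: [3.137, -0.002, 2.018]
wrist_force: [0.7, 0.2, 0.2]
finger_gap: 93.9
clock: 13.8
eef_pos: [434.3, -194.4, 185.8]
eef_rot: [3.136, -0.002, 1.756]
wrist_force: [0.2, 0.4, -0.9]
finger_gap: 93.8
[ 434.27010185 -194.3561751   185.78653557] [ 1.79694769e+02 -1.26604002e-01  1.00632925e+02]
[ 248  130   20  100 1755]
[ 432.58386 -190.29704] ((433.14666748046875, -193.4691925048828), (19.867382049560547, 107.1532211303711), 11.035531044006348)
axis 101.66488670992034
```

View pics/w4.png

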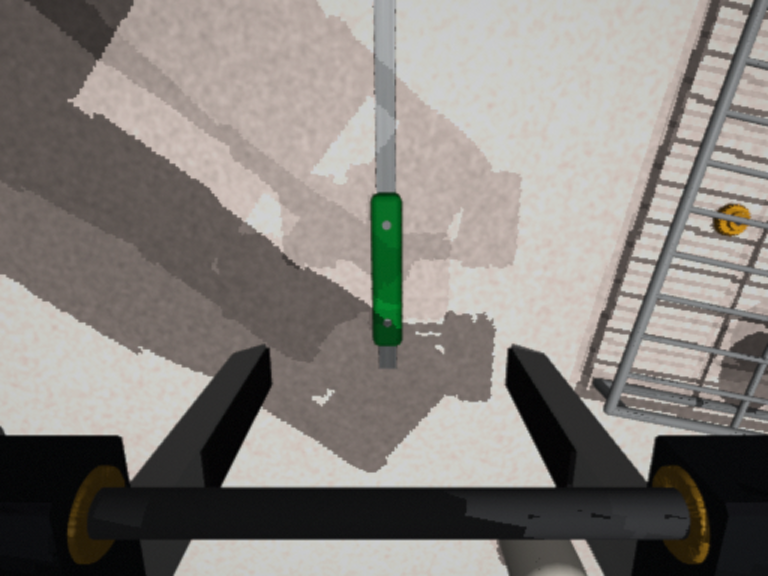

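The hook is centred below the gripper (grip at 387,270), and the nut is visible at (733,219). I'll descend and grasp.

```bash

python3 -m crank '[{"offset":[-0.001,0.001,-0.03],"spin":0.5},{"offset":[-0.001,0.001,-0.06],"spin":0.5},{"offset":[-0.001,0.001,-0.09],"spin":0.5},{"offset":[-0.001,0.001,-0.12],"spin":0.5},{"offset":[-0.001,0.001,-0.145],"spin":0.5},{"offset":[-0.001,0.001,-0.165],"spin":0.5},{"offset":[-0.001,0.001,-0.176],"spin":0.5},{"offset":[-0.001,0.001,-0.178],"spin":0.5}]' 1 &&
python3 -m crank '[{"offset":[0,0,0],"spin":0},{"offset":[0,0,0],"spin":0},{"offset":[0,0,0],"spin":0},{"offset":[0,0,0],"spin":0},{"offset":[0,0,0],"spin":0},{"offset":[0,0,0],"spin":0},{"offset":[0,0,0],"spin":0},{"offset":[0,0,0],"spin":0}]' 0.1 40 &&
python3 -m crank '[{"offset":[0,0,0],"spin":0},{"offset":[0,0,0],"spin":0},{"offset":[0,0,0],"spin":0},{"offset":[0,0,0],"spin":0},{"offset":[0,0,0],"spin":0},{"offset":[0,0,0],"spin":0},{"offset":[0,0,0],"spin":0},{"offset":[0,0,0],"spin":0}]' 0.1 40
```

```text
clock: 14.52
eef_pos: [433.1, -192.3, 6.8]
eef_rot: [3.138, -0.003, 1.767]
wrist_force: [-0.7, 0.2, 0.2]
finger_gap: 94.0
clock: 15.18
eef_pos: [433.1, -192.4, 6.9]
eef_rot: [3.137, -0.003, 1.767]
wrist_force: [-0.5, 0.3, 0.2]
finger_gap: 44.1
clock: 15.85
eef_pos: [433.2, -192.4, 6.9]
eef_rot: [3.137, -0.003, 1.766]
wrist_force: [0.5, -0.3, 0.4]
finger_gap: 21.4
```

```bash

python3 -m crank '[{"offset":[0,0,0.01],"spin":0},{"offset":[-0.015,0.005,0.025],"spin":-3},{"offset":[-0.03,0.01,0.035],"spin":-10},{"offset":[-0.048,0.014,0.035],"spin":-17},{"offset":[-0.048,0.014,0.035],"spin":-24},{"offset":[-0.048,0.014,0.035],"spin":-31},{"offset":[-0.048,0.014,0.035],"spin":-38},{"offset":[-0.048,0.014,0.035],"spin":-45}]' &&
python3 -m crank '[{"offset":[0,0,0],"spin":-7},{"offset":[0,0,0],"spin":-14},{"offset":[0,0,0],"spin":-21},{"offset":[0,0,0],"spin":-28},{"offset":[0,0,0],"spin":-35},{"offset":[0,0,0],"spin":-42},{"offset":[0,0,0],"spin":-49},{"offset":[0,0,0],"spin":-54}]'
```

```text
clock: 16.52
eef_pos: [385.2, -178.4, 42.6]
eef_rot: [3.137, -0.003, 0.975]
wrist_force: [0.1, 0.4, -1.1]
finger_gap: 21.8
clock: 17.18
eef_pos: [385.2, -178.4, 43.2]
eef_rot: [3.137, -0.003, 0.026]
wrist_force: [-0.6, -0.4, -2.1]
finger_gap: 22.0
```

```bash

python3 -m crank '[{"offset":[0,0,-0.005],"spin":-1.5},{"offset":[0,0,-0.01],"spin":-1.5},{"offset":[0,0,-0.015],"spin":-1.5},{"offset":[0,0,-0.02],"spin":-1.5},{"offset":[0,0,-0.025],"spin":-1.5},{"offset":[0,0,-0.03],"spin":-1.5},{"offset":[0,0,-0.034],"spin":-1.5},{"offset":[0,0,-0.035],"spin":-1.5}]'
python3 - <<'E'
from h import *
s,p=wrist();print(s["eef_pos"],s["eef_rot"],s["wrist_force"])
x,y=s["eef_pos"][:2]
for n,q in dict(crook=(x+185,y+26,4),tip=(x+199,y+45,4),nut=(679.5,-113,12),fl=(604,92,55),fr=(604,-262,55)).items():print(n,np.array(proj(p,q))*1.5)
save(p,"w5.png",scale=1.5)
E
```

```text
clock: 17.85
eef_pos: [384.8, -178.3, 7.4]
eef_rot: [3.137, -0.002, 0.0]
wrist_force: [0.6, -0.1, -1.6]
finger_gap: 21.8
[ 384.8430603  -178.27960617    7.3928853 ] [ 3.13737154e+00 -2.35004069e-03  4.00543851e-05] [ 0.59063398 -0.1055658  -1.58947558]
crook [ 299.78495842 -209.84063495]
tip [ 231.68334403 -270.41052121]
nut [  88.71707572 -862.12371368]
fl [-1148.30839065  -662.86008796]
fr [ 856.21041123 -650.60927401]
```

View pics/w5.png

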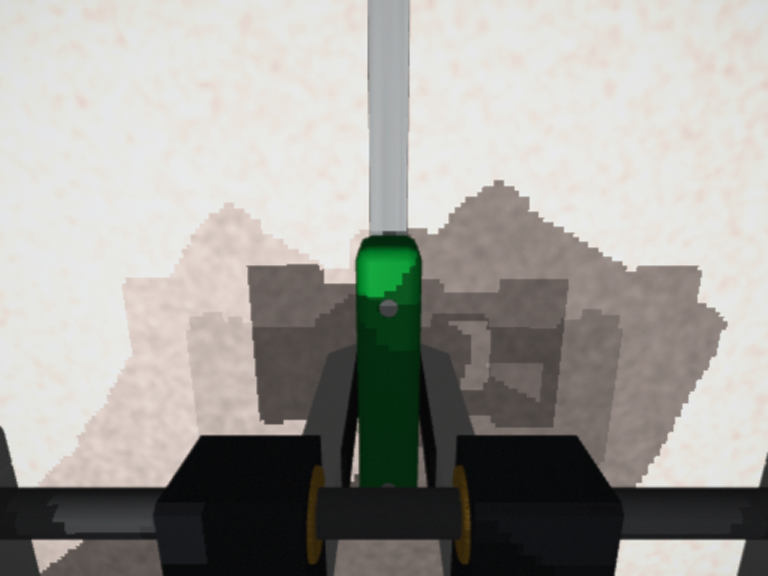

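```bash

python3 -m crank '[{"offset":[0.012,0,0.001],"spin":0},{"offset":[0.032,0,0.001],"spin":0},{"offset":[0.052,0,0.001],"spin":0},{"offset":[0.072,0,0.001],"spin":0},{"offset":[0.092,0,0.001],"spin":0},{"offset":[0.112,0,0.001],"spin":0},{"offset":[0.126,0,0.001],"spin":0},{"offset":[0.132,0,0.001],"spin":0}]' 
python3 - <<'E'
from h import *
s=manip.read_state();print(s["eef_pos"],s["eef_rot"],s["wrist_force"])
t=manip.camera("top");save(t,"t6.png",(190,95,350,275),4 if 0 else 3.3)
print([(x["location"],x["conf"]) for x in manip.search_frame(t,"nut")])
x,y=s["eef_pos"][:2]
for n,q in dict(crook=(x+185,y+26,4),tip=(x+192,y+45,4),nut=(679.5,-113,12)).items():print(n,(np.array(proj(t,q))-[190,95])*3.3)
E
```

```text
clock: 18.57
eef_pos: [518.4, -178.3, 8.7]
eef_rot: [3.137, -0.003, 0.001]
wrist_force: [-0.4, 0.3, -1.9]
finger_gap: 21.6
[ 518.42083167 -178.25011166    8.67337353] [ 3.13703345e+00 -3.25033013e-03  7.33012044e-04] [-0.38968014  0.25911162 -1.8871367 ]
[([678.1, -115.4, 9.8], 0.62)]
crook [337.39357546 193.80216198]
tip [314.77555142 185.53447875]
nut [291.6477451  218.14658544]
```

View pics/t6.png

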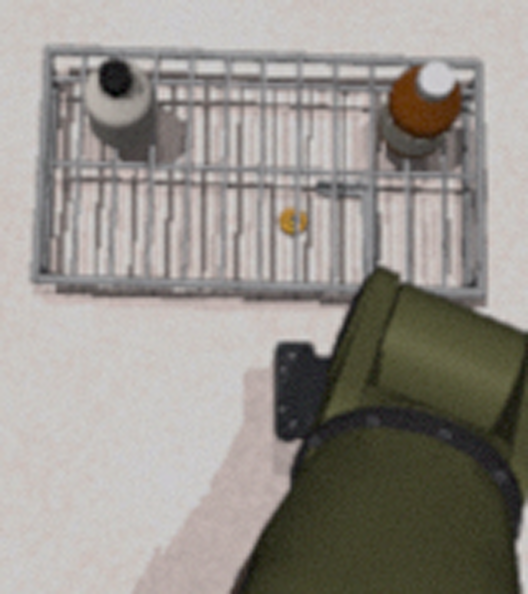

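The turned end shows at (318–365,188), behind and to the right of the nut at (293,220). I'll shift left and then pull gently.

```bash

python3 -m crank '[{"offset":[0,0.006,-0.001],"spin":0},{"offset":[0,0.013,-0.001],"spin":0},{"offset":[0,0.02,-0.001],"spin":0},{"offset":[0,0.027,-0.001],"spin":0},{"offset":[0,0.033,-0.001],"spin":0},{"offset":[0,0.038,-0.001],"spin":0},{"offset":[0,0.039,-0.001],"spin":0},{"offset":[0,0.039,-0.001],"spin":0}]' &&
python3 -m crank '[{"offset":[-0.003,0,0],"spin":0},{"offset":[-0.006,0,0],"spin":0},{"offset":[-0.01,0,0],"spin":0},{"offset":[-0.014,0,0],"spin":0},{"offset":[-0.019,0,0],"spin":0},{"offset":[-0.025,0,0],"spin":0},{"offset":[-0.031,0,0],"spin":0},{"offset":[-0.038,0,0],"spin":0}]' &&
python3 -m crank '[{"offset":[-0.008,0,0],"spin":0},{"offset":[-0.016,0,0],"spin":0},{"offset":[-0.024,0,0],"spin":0},{"offset":[-0.032,0,0],"spin":0},{"offset":[-0.04,0,0],"spin":0},{"offset":[-0.048,0,0],"spin":0},{"offset":[-0.056,0,0],"spin":0},{"offset":[-0.064,0,0],"spin":0}]' &&
python3 -m crank '[{"offset":[-0.008,0,0],"spin":0},{"offset":[-0.016,0,0],"spin":0},{"offset":[-0.024,0,0],"spin":0},{"offset":[-0.031,0,0],"spin":0},{"offset":[-0.037,0,0],"spin":0},{"offset":[-0.042,0,0],"spin":0},{"offset":[-0.046,0,0],"spin":0},{"offset":[-0.049,0,0],"spin":0}]'
python3 - <<'E'
from h import *
s=manip.read_state()
for c in("top","scene"):
  t=manip.camera(c);print(c,[(x["location"],round(x["conf"],2)) for x in manip.search_frame(t,"nut")])
save(t,"s7.png",(140,120,340,320),3)
print(s["eef_pos"],s["wrist_force"])
E
```

```text
clock: 19.33
eef_pos: [517.2, -138.8, 7.5]
eef_rot: [3.137, -0.002, 0.001]
wrist_force: [0.3, 0.5, -1.3]
finger_gap: 21.9
clock: 20.0
eef_pos: [478.5, -138.8, 7.5]
eef_rot: [3.137, -0.003, 0.001]
wrist_force: [0.7, 0.1, -0.7]
finger_gap: 21.6
clock: 20.67
eef_pos: [413.8, -138.9, 7.5]
eef_rot: [3.137, -0.003, 0.001]
wrist_force: [0.0, -0.7, -1.6]
finger_gap: 21.8
clock: 21.33
eef_pos: [364.4, -138.9, 7.6]
eef_rot: [3.137, -0.003, 0.001]
wrist_force: [-0.8, 0.0, -1.4]
finger_gap: 21.7
top []
scene [([538.0, -115.2, 12.0], 0.55)]
[ 364.39575277 -138.86552348    7.55061875] [-0.82398865  0.00511825 -1.36791689]
```

View pics/s7.png

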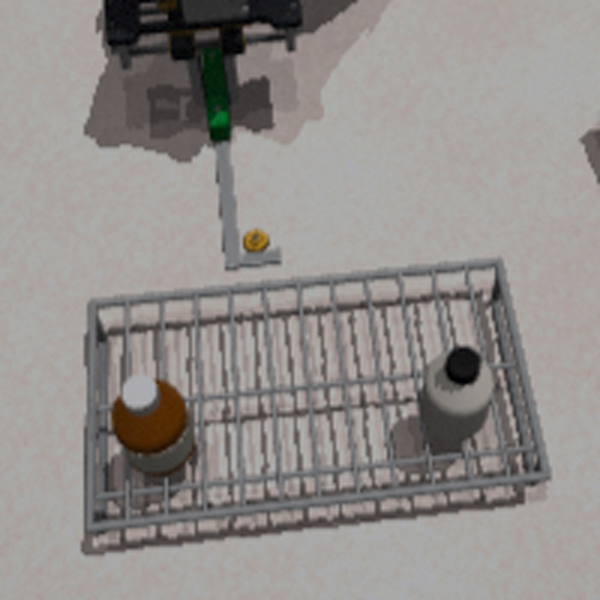

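The nut (257,240) sits in the crook in front of the shelf, about 65 mm clear. I'll lay the hook down, release it and retreat.

```bash

python3 -m crank '[{"offset":[0,0,-0.0005],"spin":0},{"offset":[0,0,-0.0005],"spin":0},{"offset":[0,0,-0.0005],"spin":0},{"offset":[0,0,-0.0005],"spin":0},{"offset":[0,0,-0.0005],"spin":0},{"offset":[0,0,-0.0005],"spin":0},{"offset":[0,0,-0.0005],"spin":0},{"offset":[0,0,-0.0005],"spin":0}]' &&
python3 -m crank '[{"offset":[0,0,0],"spin":0},{"offset":[0,0,0],"spin":0},{"offset":[0,0,0],"spin":0},{"offset":[0,0,0],"spin":0},{"offset":[0,0,0],"spin":0},{"offset":[0,0,0],"spin":0},{"offset":[0,0,0],"spin":0},{"offset":[0,0,0],"spin":0}]' 0.8 &&
python3 -m crank '[{"offset":[0,0,0.01],"spin":0},{"offset":[0,0,0.03],"spin":0},{"offset":[0,0,0.06],"spin":0},{"offset":[0,0,0.09],"spin":0},{"offset":[0,0,0.12],"spin":0},{"offset":[0,0,0.15],"spin":0},{"offset":[0,0,0.18],"spin":0},{"offset":[0,0,0.18],"spin":0}]'
python3 - <<'E'
from h import *
s,p=wrist();t=manip.camera("scene")
for q in(t,p):
  for n in("nut","hook_grip","bench_bottle","amber_bottle","white_bottle","flask"):print(n,[(x["location"],round(x["conf"],2)) for x in manip.search_frame(q,n)][:1])
c=np.zeros((384,800,3),np.uint8);c[:,:400]=p["pixels"][:,56:456,::-1];c[:,400:]=t["pixels"][:,80:480,::-1];cv2.imwrite("pics/f8.png",c)
print(s["eef_pos"],s["clock"],s["finger_gap"])
E
```

```text
clock: 22.2
eef_pos: [364.9, -138.9, 7.1]
eef_rot: [3.137, -0.003, 0.001]
wrist_force: [1.0, 0.5, -1.3]
finger_gap: 21.4
clock: 22.87
eef_pos: [364.9, -138.9, 7.1]
eef_rot: [3.137, -0.003, 0.001]
wrist_force: [-0.3, 0.6, -0.2]
finger_gap: 71.3
clock: 23.53
eef_pos: [366.7, -139.7, 192.1]
eef_rot: [3.134, -0.01, 0.001]
wrist_force: [-0.3, -0.2, -0.2]
finger_gap: 75.6
nut [([537.0, -113.9, 15.0], 0.45)]
hook_grip [([428.2, -135.6, 4.3], 0.91)]
bench_bottle [([617.8, -407.4, 68.6], 0.92)]
amber_bottle [([755.9, -200.5, 127.6], 0.77)]
white_bottle [([757.8, 21.0, 118.7], 0.79)]
flask [([646.7, 311.1, 184.2], 0.66)]
nut [([536.0, -112.2, 9.0], 0.82)]
hook_grip [([415.6, -138.8, 7.2], 0.83)]
bench_bottle []
amber_bottle []
white_bottle [([537.3, -115.4, 9.9], 0.49)]
flask []
[ 366.67957082 -139.72468553  192.10488134] 23.5333 75.601045020487
```

View pics/f8.png

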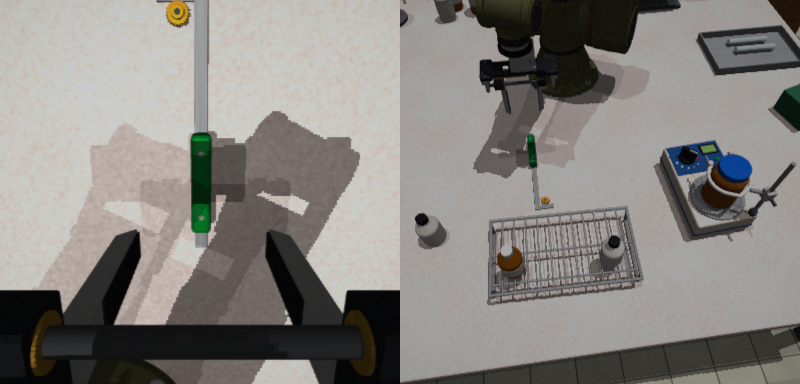

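The left view shows the released hook on the bench with the nut by its crook at (177,12). The right view shows the nut at (545,200) in front of the shelf, with the bottles and flask where they were. I'm handing the job in.

```bash
python3 -c "
from cell import manip
print(manip.sign_off())"
```

```text
the job is handed in; nothing more can be done
None
```

I handed the job in at about 23.5 s, well under the 72 s limit; sign-off gives no verdict.

- **Selector:** I turned it from step 4 down to step 1. The wrist picture after release showed the pointer over the step 1 dot, next to red but not on it. I did not take another close look at it before handing in.
- **Nut:** I swept it out with the hook; the gripper stayed well clear of it. It lies at about x 537, y -113 mm, roughly 65 mm in front of the shelf's front edge.
- **Hook:** It is released on the bench in front of the shelf, with its turned end about 55 mm clear of the front edge. It looks flat in both pictures; I did not measure its tilt.
- **Bottles and flask:** The last scene check put them all within about 5 mm of where they started, which is about the detector's accuracy. None looks tipped.
- **Robot:** The gripper was open, at about 190 mm height and touching nothing.

Two readings disagreed along the way. The top camera did not report the nut after the sweep, probably because the arm was in the way, but the scene and wrist cameras agreed on its position to within 2 mm. My first reading of the knob's pointer fell between steps 4 and 5, so I took a second look, which showed step 4.

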